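# Overhang the blank plate for filing and hold it down

### The job

The end of the wide aluminium plate needs filing: push it with the fingertips along the plywood riser, away from the robot, until 30 mm of it (give or take 6 mm) sticks out past the riser's far edge, with its end straight along that edge. Then press down firmly on its top with the fingertips, and finish while still pressing so it cannot shift. Do not lift or carry the plate, and leave the narrow bar and everything else where it is.

Things in the scene. Friction and masses are not known exactly. Their poses are not given: they have to be found in the camera images.
- riser: Fixed plywood board on the bench, 220 mm deep (its x) by 400 mm wide (its y) by 36 mm high. Origin at the centre of its underside; z up; its x points away from the robot (turned up to 0.2 rad), so its far edge is at x = +110 mm and its top at z = 36 mm.
- riser_edge (a point): Middle of the riser's far top edge, the edge the plate must overhang; axes as the riser's (x outward across the edge, y along the edge).
- plate: Loose plain aluminium plate, 110 mm long (its x) by 90 mm wide (its y) by 6 mm thick, about 0.16 kg, with two small dark hole marks near its rear end (the end nearer the robot). It lies flat on the riser, short of the far edge by 10 to 60 mm, turned up to 0.2 rad from square, in the left or the right half. Origin at the centre of its underside; x towards its front end, away from the robot; z up. The riser behind it is clear for the fingers for at least 25 mm.
- plate_front (a point): Middle of the plate's front lower edge (x = +55 mm, z = 0 in the plate): its riser_edge-frame x is the overhang. Axes as the plate's.
- bar: Loose narrow steel bar, 130 by 30 by 6 mm, lying on the other half of the riser; to be left alone. Origin at the centre of its underside, x along its length.
- clamp_a: Loose steel C-clamp, about 175 by 95 by 18 mm, lying on the bench left of the riser; leave alone. Origin at the underside, near the middle of the C.
- clamp_b: Loose steel C-clamp like the other, lying on the bench right of the riser; leave alone.
- pliers: Loose slip-joint pliers, about 190 by 60 by 13 mm, lying on the bench right of the riser, nearer the robot than the clamp there; leave alone. Origin at the underside near the middle.
- dish: Loose round white ceramic dish of washers, 100 mm across, 28 mm high, on the bench left of the riser; leave alone. Origin at the centre of its underside.
Not all that is in view belongs to the job. Of the things like the plate, leave any that is blue, turquoise or yellow; of the rest the larger one is meant.

How it is judged:
By the outcome, as a careful person would: the job done as asked, in the order asked, and still so for the second after the job is handed in, while the arm keeps its last pose, push and grip.
It also fails if it takes over 48 s, if anything falls off the work surface, if the arm or the gripper's body presses on something with over 40 N, if the wrist force passes 120 N, or if a joint passes its speed limit or range.

### The arm

A 7-joint arm with a two-finger parallel gripper is mounted at the origin on the work surface. World frame = base frame: x ahead of the robot, y to its left, z up, the work surface at z = 0. Lengths are in m, angles in rad, forces in N, time in s.
With the tool pointing down it reaches from about 0.4 to 0.85 m from the base axis. Payload 10.4 kg.
Tool frame: the origin (TCP) lies at the very end of the fingers, on their centre line; the grasp point (between the pads) lies 19 mm behind it (manip.grip_point_offset is the distance from the TCP to the grasp point, in m); z points along the fingers, y is the line along which they close (so a half turn about z gives the same grasp; the last joint's range is limited). The gripper opens to 85 mm and grips with 20 to 120 N. Pads are 22 mm wide; open, the fingers measure 114 mm over their backs; the gripper's body (76 mm by 85 mm) begins 54 mm behind the grasp point. The pads swing forward as they close: fully open they stand 13 mm farther back than shut.
Start: joints at [1.317, 0.332, -0.065, 1.46, 0.022, 1.35, -0.088], TCP at [0.143, -0.608, 0.231] pointing down, gripper open.
Joint ranges: [-2.6, 2.6], [-0.5, 2.12], [-1.47, 1.34], [0.16, 2.42], [-1.27, 4.41], [0.06, 2.06], [-2.6, 2.6]. Speed limits (rad/s): [2.22, 2.22, 2.79, 2.79, 3.14, 3.14, 3.14].

### API

Orientations are given as a unit quaternion [x, y, z, w].
In Python, from workcell import manip gives the robot as it stands. The module is installed in compiled form; this text tells all that it offers.
- The arm moves only by the shell command python3 -m inch 'ROWS' [OPENING] [FORCE]. ROWS is JSON, a list of rows, each a list of 2 entries, a list of its own where there are three numbers: the shift along the tool's x, y, z each as a share of 0.08 m, from -1 to 1, then the turn, a rotation vector about the tool's x, y, z each as a share of 45 degrees, from -1 to 1. A call has exactly 10 rows; each row is the pose to reach, as a shift and turn from the pose commanded when the call began, along the tool's axes at that moment; what a row does not reach only later rows make up. A row lasts 1/10 s, in which the tool goes at most 50 mm and 8.59 degrees, less where a joint would pass 70% of its speed; a pose out of reach is approached as far as the arm can. A call with a number of a shift or a turn outside -1 to 1 is refused whole. A call with a gripper value outside its range is refused whole. OPENING is the opening, from 0 (shut) to 1 (fully open), set as the call begins (- or left out, the last holds). The fingers move at their own pace and stop on an object; FORCE is the grip in N (left out, the last holds). Time passes only in rows, so rows that repeat a pose let the fingers close, or fill a call up. It gives the time, the measured TCP pose, the force, the opening and the grip force at its end, in the units of the state.
- manip.get_obs(): the state, without advancing time (a new reading comes with each control period).
- manip.camera(name): name is "side" or "top" or "wrist"; returns the picture (384x512x3 uint8, red, green, blue); there is no depth.
- manip.camera_params(name): a dict with "fov_y" (degrees; the focal length in pixels is half the picture's height over the tangent of half this angle, whatever the lens; pixels are square), "cx", "cy" (the principal point, pixels), "k1" (the pictures are not rectified: a ray, as slopes to the right and down, at radius r is drawn at 1 + k1 r^2 times it, then the intrinsics apply), "camera_from_world" (4x4, takes a point from world to camera coordinates); the wrist camera has in their place "T_tool_cam" (4x4, takes a point from camera to tool coordinates, whose origin is the TCP and whose axes are the flange's). Camera axes: x right, y up, looking along -z (the intrinsics and any distortion apply to the point x, -y, -z); pixel columns grow to the right and rows downward; lengths in m; the calibration is good to about 2 mm. A picture is of the moment at which its call begins: read the wrist's pose just before it. camera_params takes no time and is no camera call.
- manip.hand_in(): hands the job in; it is judged then, once.
The state is a dict: "clock": time; "joint_pos": joint angles; "joint_velocities": joint speeds; "tau": joint torques, N m; "position": TCP position; "ee_rot": TCP orientation; "ft_force": force on the tool from outside, world axes, zero at the start; "torque": the same for the moment, N m; "grip_width": opening from 0.0 (shut) to 1.0 (fully open); "grasp_force": force on a finger pad.
Only numpy, scipy, OpenCV 4.12 (cv2) and the standard library are available. Lean on these libraries where they do the work, as an engineer would, in place of code of your own. Each camera call takes 0.05 s, during which the arm holds its last target. There are 200 camera calls.

## Working session

There is one attempt and no reset: what is moved stays moved. The work goes in short steps, Python scripts to look and compute and a shell command to move; the robot and the scene stay as the last step left them, time stands still between calls to the robot, and variables do not carry over. Pictures are saved under pics/ and viewed, at most 10 in all, crops included, and the job is handed in when it is done.

```bash
mkdir -p pics
python3 - <<'E'
from workcell import manip
import cv2,numpy as np
o=manip.get_obs();print({k:np.round(v,3).tolist() for k,v in o.items()})
for n in("top","side"):
    cv2.imwrite(f"pics/{n}0.png",manip.camera(n)[...,::-1])
for n in("top","side","wrist"):
    p=manip.camera_params(n);print(n,{k:np.round(v,4).tolist() for k,v in p.items()})
E
```

```text
{'clock': 0.0, 'joint_pos': [1.317, 0.333, -0.065, 1.461, 0.022, 1.35, -0.089], 'joint_velocities': [0.001, 0.0, -0.002, -0.001, 0.0, 0.002, -0.001], 'tau': [-0.0, -62.545, 0.049, -39.16, 0.016, 0.01, 0.0], 'position': [0.143, -0.608, 0.23], 'ee_rot': [0.993, 0.115, -0.0, -0.001], 'ft_force': [0.226, 0.09, -0.156], 'torque': [-0.013, 0.029, -0.018], 'grasp_force': 0.0, 'grip_width': 1.0}
top {'fov_y': 57.6853, 'cx': 259.0686, 'cy': 192.0634, 'k1': -0.0701, 'camera_from_world': [[-0.0184, -0.9998, -0.012, 0.0125], [0.999, -0.0189, 0.0397, -0.4828], [-0.0399, -0.0113, 0.9991, -1.1901], [0.0, 0.0, 0.0, 1.0]]}
side {'fov_y': 43.5322, 'cx': 257.8792, 'cy': 194.8519, 'k1': -0.1344, 'camera_from_world': [[0.9313, -0.3639, 0.0142, -0.4669], [0.2357, 0.6319, 0.7384, -0.1756], [-0.2777, -0.6843, 0.6743, -1.5621], [0.0, 0.0, 0.0, 1.0]]}
wrist {'fov_y': 64.7929, 'cx': 258.5839, 'cy': 194.9036, 'k1': -0.0629, 'T_tool_cam': [[0.0003, 0.9643, 0.2646, 0.0679], [1.0, -0.0004, 0.0003, 0.0001], [0.0004, 0.2646, -0.9643, -0.1426], [0.0, 0.0, 0.0, 1.0]]}
```

View pics/top0.png

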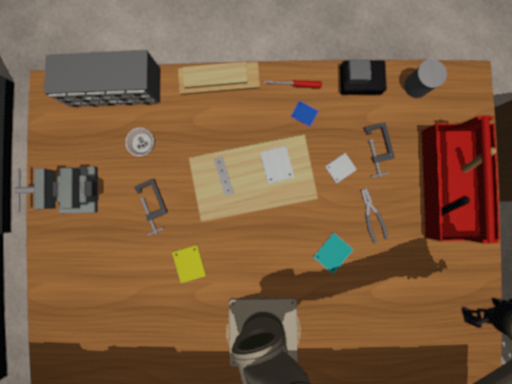

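View pics/side0.png

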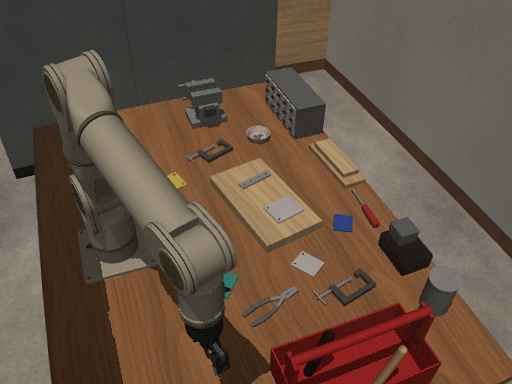

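The top view shows the riser at about (253,178), with the target plate on it at (278,166) and the bar at (224,176). A smaller grey distractor lies on the bench at (341,168). The side view agrees.

```bash
cat > h.py <<'E'
from workcell import manip
import cv2,numpy as np
from scipy.spatial.transform import Rotation as R
def cam(name):
    o=manip.get_obs();p=manip.camera_params(name);im=manip.camera(name)
    f=192/np.tan(np.radians(p['fov_y']/2));K=np.array([[f,0,p['cx']],[0,f,p['cy']],[0,0,1]])
    if name=='wrist':
        T=np.eye(4);T[:3,:3]=R.from_quat(o['ee_rot']).as_matrix();T[:3,3]=o['position'];T=T@p['T_tool_cam']
    else:T=np.linalg.inv(p['camera_from_world'])
    return im,K,p['k1'],T
def cast(px,K,k1,T,z):
    u=cv2.undistortPoints(np.float64(px).reshape(-1,1,2),K,np.array([k1,0,0,0.]))[:,0]
    d=np.c_[u[:,0],-u[:,1],-np.ones(len(u))]@T[:3,:3].T
    return T[:3,3]+d*((z-T[2,3])/d[:,2])[:,None]
def quads(mask,amin):
    cs,_=cv2.findContours(mask.astype(np.uint8),cv2.RETR_EXTERNAL,cv2.CHAIN_APPROX_NONE)
    return [c for c in cs if cv2.contourArea(c)>amin]
E
python3 - <<'E'
from h import *
im,K,k1,T=cam('top')
hsv=cv2.cvtColor(im,cv2.COLOR_RGB2HSV)
for u,v in((278,160),(224,176),(250,200),(341,165),(200,170),(340,220)):print((u,v),hsv[v,u])
roi=np.zeros(im.shape[:2],bool);roi[125:230,180:325]=1
H,S,V=cv2.split(hsv)
pm=(S<60)&(V>120)&roi
rm=((V>135)&roi)
rm=cv2.morphologyEx(rm.astype(np.uint8),cv2.MORPH_CLOSE,np.ones((5,5)))
for n,m,z,a in(("plate",pm,.042,200),("riser",rm,.036,4000)):
    for c in quads(m,a):
        b=cv2.boxPoints(cv2.minAreaRect(c));w=cast(b,K,k1,T,z)
        r=cv2.minAreaRect(np.float32(cast(c[:,0].astype(float),K,k1,T,z)[:,:2]))
        print(n,cv2.minAreaRect(c),np.round(r[0],4),np.round(r[1],4),r[2])
        print(np.round(w[:,:2],3).tolist())
E
```

```text
(278, 160) [ 70   4 181]
(224, 176) [  6   8 150]
(250, 200) [ 19 100 176]
(341, 165) [ 23   6 178]
(200, 170) [ 19  97 177]
(340, 220) [ 15 161 149]
plate ((223.2562255859375, 175.919921875), (38.65644454956055, 9.60445499420166), 72.6459732055664) [0.5384 0.1225] [0.1306 0.0323] 16.481292724609375
[[0.597, 0.157], [0.606, 0.126], [0.48, 0.089], [0.471, 0.119]]
plate ((276.7059020996094, 164.3235321044922), (33.95498275756836, 28.376665115356445), 75.96376037597656) [ 0.5739 -0.0577] [0.1146 0.0953] 13.041502952575684
[[0.619, 0.001], [0.641, -0.092], [0.529, -0.117], [0.507, -0.024]]
riser ((252.0, 177.0), (104.0, 144.0), 90.0) [0.5341 0.0277] [0.4915 0.3545] 88.75138092041016
[[0.717, 0.27], [0.706, -0.222], [0.354, -0.212], [0.362, 0.272]]
```

Run:
```python
from h import *
im,K,k1,T=cam('top')
H,S,V=cv2.split(cv2.cvtColor(im,cv2.COLOR_RGB2HSV))
roi=np.zeros(im.shape[:2],bool);roi[125:230,180:325]=1
rm=((S<130)&(V>140)&roi)
rm=cv2.morphologyEx(rm.astype(np.uint8),cv2.MORPH_OPEN,np.ones((5,5)))
for c in quads(rm,4000):
    r=cv2.minAreaRect(np.float32(cast(c[:,0].astype(float),K,k1,T,.036)[:,:2]));print(r,cv2.boxPoints(r))
```

```text
((0.5317135453224182, 0.024196207523345947), (0.22504571080207825, 0.4046950042247772), 10.201638221740723) [[ 0.3851313   0.20341545]
 [ 0.45680797 -0.19488153]
 [ 0.6782958  -0.15502304]
 [ 0.6066191   0.24327394]]
```

```bash
R='' ; python3 -m inch '[[[0.1,-0.09,0],[0,0,0]],[[0.2,-0.18,0],[0,0,0]],[[0.3,-0.27,0],[0,0,0]],[[0.4,-0.36,0],[0,0,0]],[[0.5,-0.45,0],[0,0,0]],[[0.6,-0.55,0],[0,0,0]],[[0.7,-0.64,0],[0,0,0]],[[0.8,-0.74,0],[0,0,0]],[[0.9,-0.83,0],[0,0,0]],[[0.97,-0.92,0],[0,0,0]]]' 0.5 20
python3 -m inch '[[[0.1,-0.09,0],[0,0,0]],[[0.2,-0.18,0],[0,0,0]],[[0.3,-0.27,0],[0,0,0]],[[0.4,-0.36,0],[0,0,0]],[[0.5,-0.45,0],[0,0,0]],[[0.6,-0.55,0],[0,0,0]],[[0.7,-0.64,0],[0,0,0]],[[0.8,-0.74,0],[0,0,0]],[[0.9,-0.83,0],[0,0,0]],[[0.97,-0.92,0],[0,0,0]]]'
```

```text
clock: 1.2
position: [0.2024, -0.5182, 0.2314]
ee_rot: [0.993, 0.115, 0.0, 0.0]
ft_force: [-0.2, 0.4, 0.2]
grip_width: 0.5
grasp_force: 0.0
clock: 2.2
position: [0.2611, -0.4288, 0.2313]
ee_rot: [0.993, 0.115, 0.0, 0.0]
ft_force: [-0.1, -1.1, 0.9]
grip_width: 0.499
grasp_force: 0.0
```

Tracks as expected; four more of these.

```bash
python3 -m inch '[[[0.1,-0.09,0],[0,0,0]],[[0.2,-0.18,0],[0,0,0]],[[0.3,-0.27,0],[0,0,0]],[[0.4,-0.36,0],[0,0,0]],[[0.5,-0.45,0],[0,0,0]],[[0.6,-0.55,0],[0,0,0]],[[0.7,-0.64,0],[0,0,0]],[[0.8,-0.74,0],[0,0,0]],[[0.9,-0.83,0],[0,0,0]],[[0.97,-0.92,0],[0,0,0]]]' >/dev/null
python3 -m inch '[[[0.1,-0.09,0],[0,0,0]],[[0.2,-0.18,0],[0,0,0]],[[0.3,-0.27,0],[0,0,0]],[[0.4,-0.36,0],[0,0,0]],[[0.5,-0.45,0],[0,0,0]],[[0.6,-0.55,0],[0,0,0]],[[0.7,-0.64,0],[0,0,0]],[[0.8,-0.74,0],[0,0,0]],[[0.9,-0.83,0],[0,0,0]],[[0.97,-0.92,0],[0,0,0]]]' >/dev/null
python3 -m inch '[[[0.1,-0.09,0],[0,0,0]],[[0.2,-0.18,0],[0,0,0]],[[0.3,-0.27,0],[0,0,0]],[[0.4,-0.36,0],[0,0,0]],[[0.5,-0.45,0],[0,0,0]],[[0.6,-0.55,0],[0,0,0]],[[0.7,-0.64,0],[0,0,0]],[[0.8,-0.74,0],[0,0,0]],[[0.9,-0.83,0],[0,0,0]],[[0.97,-0.92,0],[0,0,0]]]' >/dev/null
python3 -m inch '[[[0.1,-0.1,0],[0,0,0]],[[0.2,-0.2,0],[0,0,0]],[[0.3,-0.3,0],[0,0,0]],[[0.4,-0.4,0],[0,0,0]],[[0.5,-0.5,0],[0,0,0]],[[0.6,-0.6,0],[0,0,0]],[[0.7,-0.7,0],[0,0,0]],[[0.9,-0.8,0],[0,0,0]],[[0.97,-0.92,0],[0,0,0]],[[0.97,-0.92,0],[0,0,0]]]'
python3 - <<'E'
from h import *
im,K,k1,T=cam('wrist');np.savez('w1.npz',im=im,K=K,k1=k1,T=T);cv2.imwrite('pics/w1.png',im[...,::-1])
E
```

```text
clock: 6.2
position: [0.4955, -0.07, 0.2312]
ee_rot: [0.993, 0.117, -0.0, -0.0]
ft_force: [-0.1, -0.3, 0.0]
grip_width: 0.5
grasp_force: 0.0
```

View pics/w1.png

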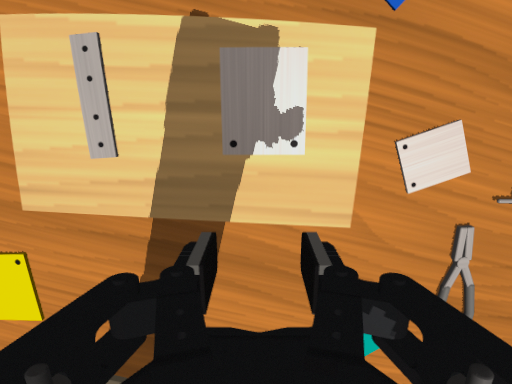

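The wrist view shows the plate, half in shadow, with corners (220,47), (307,47), (304,154) and (221,154). The riser's far edge runs from (0,14) to (376,28). The fingers are at (205,270) and (315,270).

Run:
```python
from h import *
d=np.load('w1.npz');im,K,k1,T=d['im'],d['K'],float(d['k1']),d['T']
H,S,V=cv2.split(cv2.cvtColor(im,cv2.COLOR_RGB2HSV))
roi=np.zeros(im.shape[:2],bool);roi[36:165,205:320]=1
pm=cv2.morphologyEx(((S<50)&roi).astype(np.uint8),cv2.MORPH_CLOSE,np.ones((15,15)))
for c in quads(pm,3000):
    r=cv2.minAreaRect(np.float32(cast(c[:,0].astype(float),K,k1,T,.042)[:,:2]));print('plate',r,cv2.boxPoints(r).tolist())
# far edge: bench->wood step by blue-channel gradient (lit columns)
g=cv2.Sobel(cv2.GaussianBlur(im[...,2],(3,3),0),cv2.CV_32F,0,1)
def edge(cols,a,b,s):
    return np.array([(u,a+np.argmax(s*g[a:b,u])) for u in cols],float)
for n,cols,a,b,s in(("far",[*range(5,175),*range(285,370)],4,40,1),("near",[*range(30,148),*range(245,345)],195,240,-1)):
    w=cast(edge(cols,a,b,s),K,k1,T,.036)[:,:2].astype(np.float32)
    l=cv2.fitLine(w,cv2.DIST_HUBER,0,.01,.01).ravel()
    t=l[:2]*np.sign(l[1]);nrm=np.array([t[1],-t[0]])
    print(n,'yaw',np.degrees(np.arctan2(nrm[1],nrm[0])),'n.p',nrm@l[2:],'resid',np.std((w-l[2:])@nrm))
```

```text
plate ((0.5727487802505493, -0.05676726996898651), (0.10956458747386932, 0.08968191593885422), 13.42425537109375) [[0.5090529918670654, -0.025869712233543396], [0.5298734903335571, -0.11310131102800369], [0.6364445686340332, -0.08766482770442963], [0.6156240701675415, -0.00043322890996932983]]
far yaw 10.326724 n.p 0.6358339 resid 0.00026174574
near yaw 10.337693 n.p 0.41556773 resid 0.0003711945
```

```bash
python3 -m inch '[[[0,0,0.1],[0,0,0.01]],[[0,0,0.2],[0,0,0.02]],[[0,0,0.3],[0,0,0.03]],[[0,0,0.4],[0,0,0.04]],[[0,0,0.5],[0,0,0.05]],[[0,0,0.6],[0,0,0.06]],[[0,0,0.7],[0,0,0.069]],[[0,0,0.8],[0,0,0.069]],[[0,0,0.9],[0,0,0.069]],[[0,0,1],[0,0,0.069]]]' 
python3 -m inch '[[[0,0,0.1],[0,0,0]],[[0,0,0.2],[0,0,0]],[[0,0,0.3],[0,0,0]],[[0,0,0.4],[0,0,0]],[[0,0,0.5],[0,0,0]],[[0,0,0.6],[0,0,0]],[[0,0,0.7],[0,0,0]],[[0,0,0.8],[0,0,0]],[[0,0,0.9],[0,0,0]],[[0,0,1],[0,0,0]]]'
python3 -m inch '[[[0,0,0.05],[0,0,0]],[[0,0,0.1],[0,0,0]],[[0,0,0.15],[0,0,0]],[[0,0,0.2],[0,0,0]],[[0,0,0.25],[0,0,0]],[[0,0,0.3],[0,0,0]],[[0,0,0.33],[0,0,0]],[[0,0,0.36],[0,0,0]],[[0,0,0.36],[0,0,0]],[[0,0,0.36],[0,0,0]]]'
```

```text
clock: 7.25
position: [0.4952, -0.072, 0.1506]
ee_rot: [0.996, 0.088, -0.0, 0.0]
ft_force: [0.2, 0.2, 0.3]
grip_width: 0.497
grasp_force: 0.0
clock: 8.25
position: [0.4952, -0.0721, 0.0707]
ee_rot: [0.996, 0.088, 0.0, 0.0]
ft_force: [-0.0, -0.6, 0.1]
grip_width: 0.501
grasp_force: 0.0
clock: 9.25
position: [0.4953, -0.0721, 0.0426]
ee_rot: [0.996, 0.088, 0.0, 0.0]
ft_force: [-0.1, -0.3, 0.6]
grip_width: 0.501
grasp_force: 0.0
```

```bash
python3 -m inch '[[[0,0,0.01],[0,0,0]],[[0,0,0.02],[0,0,0]],[[0,0,0.03],[0,0,0]],[[0,0,0.04],[0,0,0]],[[0,0,0.05],[0,0,0]],[[0,0,0.05],[0,0,0]],[[0,0,0.05],[0,0,0]],[[0,0,0.05],[0,0,0]],[[0,0,0.05],[0,0,0]],[[0,0,0.05],[0,0,0]]]' 
python3 -m inch '[[[0,0,0.01],[0,0,0]],[[0,0,0.02],[0,0,0]],[[0,0,0.03],[0,0,0]],[[0,0,0.03],[0,0,0]],[[0,0,0.03],[0,0,0]],[[0,0,0.03],[0,0,0]],[[0,0,0.03],[0,0,0]],[[0,0,0.03],[0,0,0]],[[0,0,0.03],[0,0,0]],[[0,0,0.03],[0,0,0]]]'
```

```text
clock: 10.25
position: [0.4952, -0.072, 0.0385]
ee_rot: [0.996, 0.088, 0.0, 0.0]
ft_force: [0.5, 1.1, 1.1]
grip_width: 0.504
grasp_force: 0.0
clock: 11.25
position: [0.4952, -0.0721, 0.0361]
ee_rot: [0.996, 0.088, 0.0, 0.0]
ft_force: [-0.4, 0.4, -0.4]
grip_width: 0.5
grasp_force: 0.0
```

```bash
python3 -m inch '[[[0,0,0.01],[0,0,0]],[[0,0,0.02],[0,0,0]],[[0,0,0.03],[0,0,0]],[[0,0,0.03],[0,0,0]],[[0,0,0.03],[0,0,0]],[[0,0,0.03],[0,0,0]],[[0,0,0.03],[0,0,0]],[[0,0,0.03],[0,0,0]],[[0,0,0.03],[0,0,0]],[[0,0,0.03],[0,0,0]]]'
python3 - <<'E'
from h import *
im,K,k1,T=cam('wrist');np.savez('w2.npz',im=im,K=K,k1=k1,T=T);cv2.imwrite('pics/w2.png',im[...,::-1])
E
```

```text
clock: 12.25
position: [0.4953, -0.0721, 0.0342]
ee_rot: [0.996, 0.088, -0.0, 0.0]
ft_force: [-3.3, 0.7, 8.4]
grip_width: 0.498
grasp_force: 4.6
```

View pics/w2.png

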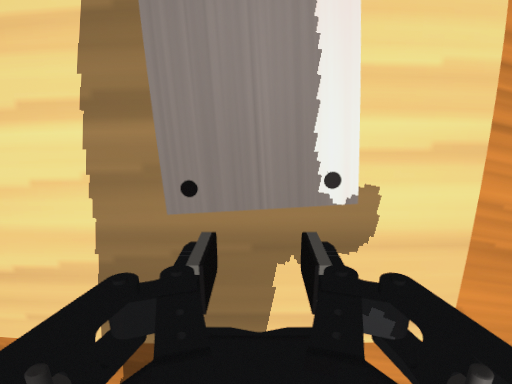

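The wrist view shows the fingertips resting on the riser behind the plate, at rows of about 233. The plate's rear edge runs from (168,213) to (357,204). I'll lift 3 mm and start the push.

```bash
python3 -m inch '[[[0,0,-0.02],[0,0,0]],[[0,0,-0.04],[0,0,-0.005]],[[0.05,0,-0.04],[0,0,-0.005]],[[0.1,0,-0.04],[0,0,-0.005]],[[0.15,0,-0.04],[0,0,-0.005]],[[0.2,0,-0.04],[0,0,-0.005]],[[0.25,0,-0.04],[0,0,-0.005]],[[0.29,0,-0.04],[0,0,-0.005]],[[0.32,0,-0.04],[0,0,-0.005]],[[0.34,0,-0.04],[0,0,-0.005]]]'
python3 -m inch '[[[0.03,0,0],[0,0,0]],[[0.07,0,0],[0,0,0]],[[0.11,0,0],[0,0,0]],[[0.15,0,0],[0,0,0]],[[0.19,0,0],[0,0,0]],[[0.23,0,0],[0,0,0]],[[0.27,0,0],[0,0,0]],[[0.31,0,0],[0,0,0]],[[0.33,0,0],[0,0,0]],[[0.34,0,0],[0,0,0]]]'
python3 - <<'E'
from h import *
im,K,k1,T=cam('wrist');np.savez('w3.npz',im=im,K=K,k1=k1,T=T);cv2.imwrite('pics/w3.png',im[...,::-1])
im,K,k1,T=cam('top');np.savez('t3.npz',im=im,K=K,k1=k1,T=T)
E
```

```text
clock: 13.3
position: [0.5222, -0.0672, 0.0368]
ee_rot: [0.996, 0.09, 0.0, 0.0]
ft_force: [-0.9, 0.3, -1.7]
grip_width: 0.502
grasp_force: 0.5
clock: 14.3
position: [0.5489, -0.0623, 0.0369]
ee_rot: [0.996, 0.09, 0.0, -0.0]
ft_force: [-1.8, -0.6, -0.4]
grip_width: 0.501
grasp_force: 0.5
```

View pics/w3.png

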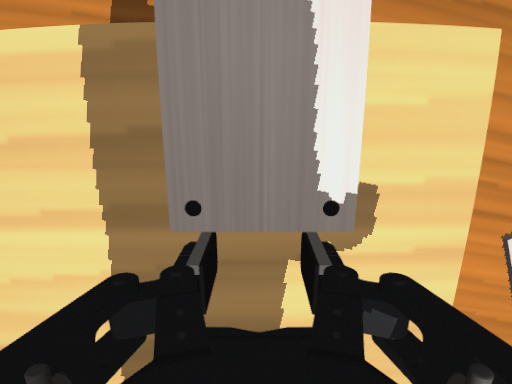

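The plate is now square against both fingertips: rear edge on row 231, riser far edge near row 27. I'll measure how far is left.

```bash
cat > m.py <<'E'
from h import *
import sys
d=np.load(sys.argv[1]);a,b=int(sys.argv[2]),int(sys.argv[3]);im,K,k1,T=d['im'],d['K'],float(d['k1']),d['T']
g=cv2.Sobel(cv2.GaussianBlur(im[...,2],(3,3),0),cv2.CV_32F,0,1)
def meas(n,cols,a,b,s,z):
    p=np.array([(u,a+np.argmax(s*g[a:b,u])) for u in cols],float)
    w=cast(p,K,k1,T,z)[:,:2].astype(np.float32);l=cv2.fitLine(w,cv2.DIST_HUBER,0,.01,.01).ravel()
    t=l[:2]*np.sign(l[1]);q=np.array([t[1],-t[0]])
    c=w.mean(0);N=np.array([np.cos(np.radians(10.33)),np.sin(np.radians(10.33))])
    print(n,'yaw',np.degrees(np.arctan2(q[1],q[0])),'N.p',N@np.median(w,0),'resid',np.std((w-l[2:])@q));return N@c
meas('rear',[*range(220,300)],a,b,-1,.042)
meas('far',[*range(10,75),*range(390,490)],10,45,1,.036)
o=manip.get_obs();print('tcp N',o['position'][:2]@[np.cos(np.radians(10.33)),np.sin(np.radians(10.33))])
E
python3 m.py w3.npz 215 245
```

```text
rear yaw 10.37149 N.p 0.5407471475846334 resid 6.229667e-06
far yaw 10.332782 N.p 0.6358411971099717 resid 0.00012471412
tcp N 0.5288315217408507
```

Overhang is now 15 mm, so push 15 mm (0.19) more.

```bash
python3 -m inch '[[[0.02,0,0],[0,0,0]],[[0.05,0,0],[0,0,0]],[[0.08,0,0],[0,0,0]],[[0.11,0,0],[0,0,0]],[[0.13,0,0],[0,0,0]],[[0.15,0,0],[0,0,0]],[[0.17,0,0],[0,0,0]],[[0.18,0,0],[0,0,0]],[[0.19,0,0],[0,0,0]],[[0.19,0,0],[0,0,0]]]'
python3 - <<'E'
from h import *
im,K,k1,T=cam('wrist');np.savez('w4.npz',im=im,K=K,k1=k1,T=T)
E
python3 m.py w4.npz 215 245
```

```text
clock: 15.4
position: [0.5639, -0.0596, 0.0369]
ee_rot: [0.996, 0.09, 0.0, 0.0]
ft_force: [-1.4, -0.0, 0.5]
grip_width: 0.499
grasp_force: 0.4
rear yaw 10.371058 N.p 0.555903403589257 resid 6.232977e-06
far yaw 10.175033 N.p 0.6465061024102012 resid 0.0042756125
tcp N 0.5439986292645959
```

Overhang is 30.1 mm and square (the far-edge search window missed this time, but the riser is fixed). Now I'll back off, rise and move over the plate, then lower until the fingertips touch.

```bash
python3 -m inch '[[[-0.05,0,0],[0,0,0]],[[-0.1,0,0],[0,0,0]],[[-0.1,0,-0.1],[0,0,0]],[[-0.1,0,-0.2],[0,0,0]],[[-0.1,0,-0.3],[0,0,0]],[[0.05,0,-0.3],[0,0,0]],[[0.2,0,-0.3],[0,0,0]],[[0.35,0,-0.3],[0,0,0]],[[0.5,0,-0.3],[0,0,0]],[[0.58,0,-0.3],[0,0,0]]]'
python3 -m inch '[[[0,0,0.04],[0,0,0]],[[0,0,0.08],[0,0,0]],[[0,0,0.12],[0,0,0]],[[0,0,0.15],[0,0,0]],[[0,0,0.18],[0,0,0]],[[0,0,0.2],[0,0,0]],[[0,0,0.21],[0,0,0]],[[0,0,0.22],[0,0,0]],[[0,0,0.22],[0,0,0]],[[0,0,0.22],[0,0,0]]]'
python3 -m inch '[[[0,0,0.003],[0,0,0]],[[0,0,0.006],[0,0,0]],[[0,0,0.01],[0,0,0]],[[0,0,0.013],[0,0,0]],[[0,0,0.016],[0,0,0]],[[0,0,0.02],[0,0,0]],[[0,0,0.024],[0,0,0]],[[0,0,0.027],[0,0,0]],[[0,0,0.03],[0,0,0]],[[0,0,0.03],[0,0,0]]]'
```

```text
clock: 16.45
position: [0.6105, -0.051, 0.0617]
ee_rot: [0.996, 0.09, 0.001, -0.0]
ft_force: [-0.3, -0.2, 0.1]
grip_width: 0.504
grasp_force: 0.0
clock: 17.45
position: [0.6094, -0.0513, 0.0434]
ee_rot: [0.996, 0.09, 0.0, 0.0]
ft_force: [-0.4, 0.4, 0.2]
grip_width: 0.502
grasp_force: 0.0
clock: 18.45
position: [0.6093, -0.0513, 0.0409]
ee_rot: [0.996, 0.09, -0.0, 0.0]
ft_force: [0.0, 0.6, -0.6]
grip_width: 0.502
grasp_force: 0.0
```

```bash
python3 -m inch '[[[0,0,0.002],[0,0,0]],[[0,0,0.004],[0,0,0]],[[0,0,0.006],[0,0,0]],[[0,0,0.008],[0,0,0]],[[0,0,0.01],[0,0,0]],[[0,0,0.012],[0,0,0]],[[0,0,0.014],[0,0,0]],[[0,0,0.016],[0,0,0]],[[0,0,0.016],[0,0,0]],[[0,0,0.016],[0,0,0]]]'
```

```text
clock: 19.45
position: [0.6094, -0.0513, 0.0403]
ee_rot: [0.996, 0.09, 0.0, 0.0]
ft_force: [-3.8, 0.3, 8.3]
grip_width: 0.5
grasp_force: 4.1
```

```bash
python3 -m inch '[[[-0.001,0,0.002],[0,0,0]],[[-0.002,0,0.004],[0,0,0]],[[-0.003,0,0.006],[0,0,0]],[[-0.004,0,0.008],[0,0,0]],[[-0.005,0,0.01],[0,0,0]],[[-0.006,0,0.012],[0,0,0]],[[-0.007,0,0.014],[0,0,0]],[[-0.007,0,0.016],[0,0,0]],[[-0.007,0,0.016],[0,0,0]],[[-0.007,0,0.016],[0,0,0]]]';python3 - <<'E'
from h import *
im,K,k1,T=cam('wrist');np.savez('w5.npz',im=im,K=K,k1=k1,T=T);cv2.imwrite('pics/w5.png',im[...,::-1])
E
```

```text
clock: 20.45
position: [0.6094, -0.0513, 0.0402]
ee_rot: [0.996, 0.09, 0.001, 0.0]
ft_force: [-6.6, -0.4, 18.7]
grip_width: 0.501
grasp_force: 9.0
```

View pics/w5.png

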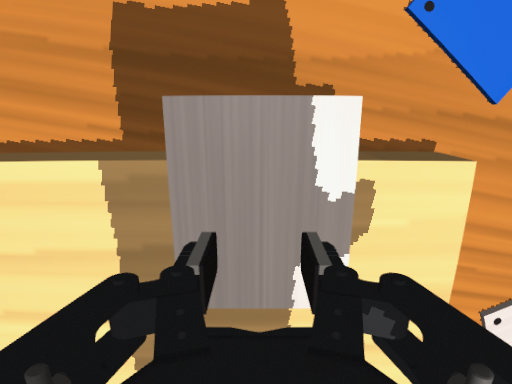

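The fingertips are on the plate. Its front edge is at row 96 and square to the riser edge at row 160, and both fingertips rest well inside the supported part. I'll press a little more and check the overhang.

```bash
python3 -m inch '[[[-0.002,0,0.002],[0,0,0]],[[-0.004,0,0.004],[0,0,0]],[[-0.006,0,0.006],[0,0,0]],[[-0.008,0,0.008],[0,0,0]],[[-0.01,0,0.01],[0,0,0]],[[-0.01,0,0.012],[0,0,0]],[[-0.01,0,0.014],[0,0,0]],[[-0.01,0,0.016],[0,0,0]],[[-0.01,0,0.016],[0,0,0]],[[-0.01,0,0.016],[0,0,0]]]';python3 - <<'E'
from h import *
for f in(1,2):
    if f==1: d=np.load('w5.npz');im,K,k1,T=d['im'],d['K'],float(d['k1']),d['T']
    else: im,K,k1,T=cam('wrist')
    g=cv2.Sobel(cv2.GaussianBlur(im[...,2],(3,3),0),cv2.CV_32F,0,1)
    N=np.array([np.cos(np.radians(10.33)),np.sin(np.radians(10.33))])
    for n,cols,a,b,z in(("front",[*range(175,300)],85,108,.042),("edge",[*range(5,95),*range(385,460)],150,172,.036)):
        w=cast([(u,a+np.argmax(g[a:b,u])) for u in cols],K,k1,T,z)[:,:2].astype(np.float32)
        l=cv2.fitLine(w,cv2.DIST_HUBER,0,.01,.01).ravel();print(n,90-np.degrees(np.arctan(l[1]/l[0]))%180, np.median(w@N))
E
```

```text
clock: 21.5
position: [0.6094, -0.0513, 0.0402]
ee_rot: [0.996, 0.09, 0.002, 0.001]
ft_force: [-8.0, -0.3, 27.1]
grip_width: 0.503
grasp_force: 13.3
front -10.193703 0.6657406324914973
edge -10.3333435 0.6358839385461296
front -10.19812 0.6657696908829147
edge -10.376045 0.6358629204104591
```

```bash
python3 -c "
from workcell import manip
print(manip.hand_in())"
```

```text
the job is handed in; nothing more can be done
None
```

The plate overhangs the riser's far edge by 29.9 mm, square to it within about 0.2°, and I handed in at about 21.5 s with the fingertips pressing its top at 27 N.

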